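Roll a sealed bottle up the loading ramp and close the keeper

ROBOT

A 6-joint arm with a two-finger parallel gripper is mounted at the origin on a cart in front of the work surface, level with it; the furniture and walls round the work are solid. World frame = base frame: x ahead of the robot, y to its left, z up, the work surface at z = 0. Lengths are in m, angles in rad, forces in N, time in s.
With the tool pointing down it reaches from about 0.425 to 1.125 m from the base axis. Payload 14.9 kg.
Tool frame: the origin (TCP) lies midway between the tips of the shut fingers; the grasp point (between the pads) lies 19 mm behind it; z points along the fingers, y is the direction in which the jaws open and shut (so a half turn about z gives the same grasp; the last joint's range is limited). The gripper opens to 91 mm and grips with 3 to 60 N. Pads are 32 mm wide; open, the fingers measure 118 mm over their backs; the gripper's body (76 mm by 178 mm) begins 60 mm behind the grasp point.
Start: joints at [-1.226, 0.379, 1.734, -0, 1.028, -0.033], TCP at [0.258, -0.651, 0.214] pointing down, gripper open.
Joint ranges: [-2.77, 2.77], [-0.74, 2.19], [0, 2.66], [-1.06, 4.2], [0.31, 2.87], [-3.08, 3.08]. Speed limits (rad/s): [1.89, 1.89, 2.39, 3.14, 3.14, 3.14].

INTERFACE

Orientations are given as a unit quaternion [x, y, z, w].
In Python, from workcell import read_state, snapshot, close_job, masks_of, landmark_of gives the robot as it stands.
- The arm moves only by the tool arm_command, never from a script. Its arguments are lists of equal length, an entry for each row: "claw": the closure, from 0 (fully open) to 1 (shut); "linear": the shift along the tool's x, y, z in m, a list of three; "yaw": the turn about the tool's z in degrees. A call has 1 to 5 rows; each row is the pose to reach, as a shift and turn from the pose measured when the call began, along the tool's axes at that moment; what a row does not reach only later rows make up. A row lasts 1/10 s, in which the tool goes at most 50 mm and 8.59 degrees, less where a joint would pass 70% of its speed; a pose out of reach is approached as far as the arm can. A call with a gripper value outside its range is refused whole. The fingers move at their own pace and stop on an object; "force" is the grip in N (left out, the last holds). Time passes only in rows, so rows that repeat a pose let the fingers close. It gives the time, the measured TCP pose, the force and the opening at its end, in the units of the state.
- read_state(): the state, without advancing time (a new reading comes with each control period).
- snapshot(name): name is "side" or "top"; returns a dict with "color" (420x560x3 uint8, blue, green, red), "depth" (420x560 float32, m along the optical axis (not along the pixel's ray), 0 where there is no reading), "fx", "fy", "cx", "cy" (pixels), "rvec" (rotation vector, rad) and "tvec" (3), from world to camera coordinates, as OpenCV has them. Camera axes: x right, y down, z forward; pixel columns grow to the right and rows downward; lengths in m; the calibration is good to about 2 mm. A picture is of the moment at which its call begins.
- close_job(): hands the job in, once; it reports no verdict.
Trained networks look in the newest picture that a camera, given by its name, has taken for a name from the list of things; names that differ only in an ending like _2 or _b are one class to them, and where a whole thing is asked for, a point or a joint stands for the part that bears it (a point fixed in the world has none). Each returns a list of dicts, best first, with "score" (0 to 1); they miss things now and then, are a little off and sometimes report something else, mostly with a low value. They report only what shows in the picture. A call takes as long as a camera call.
- masks_of(camera, name): "pixels" (420x560 bool, what is visible of it) and "extent" ([left, top, width, height] in pixels, round what is visible of it).
- landmark_of(camera, name): "xy" ([column, row] in pixels: a listed point, or the origin of a listed thing).
The state is a dict: "t": time; "joints": joint angles; "joint_vel": joint speeds; "joint_efforts": joint torques, N m; "ee_pos": TCP position; "ee_rot": TCP orientation; "force": force on the tool from outside, world axes, zero at the start; "torque": the same for the moment, N m; "grip_width": finger opening in m.
Only numpy, scipy, OpenCV 4.12 (cv2) and the standard library are available. Lean on these libraries where they do the work, as an engineer would, in place of code of your own. Each camera call takes 0.05 s, during which the arm holds its last target.

TASK

Push the lying amber bottle up the loading ramp with the fingers until it sits in the seat against the blue stop; roll it slowly and keep the fingers behind it all the way so it never runs back down the slope, and do not pick it up. Then push the black knob of the red keeper round with a fingertip until the keeper lies straight across the ramp behind the bottle. Leave everything else on the bench where it is.

Things in the scene. Friction and masses are not known exactly. Their poses are not given: they have to be found in the camera images.
- ramp: Fixed loading ramp, aluminium deck, blue rails, lip (low end) and stop (high end); 274 x 120 mm. Origin on the bench under its middle, +x uphill, +y to the left looking uphill. Level apron x -137 to -60 mm (deck z 8), lip below x -137 (top z 12). Rails: inner width 108 (y -54 to 54), 6 thick, 10 above the deck. Stop face x 117, stop top z 56.
- slope_foot (a point): Middle of the line where the slope begins, (-60, 0, 8) mm in the ramp's frame.
- crest (a point): Middle of the top edge of the slope, (78, 0, 26) mm in the ramp's frame; the slope rises evenly from its foot to here, about 7.4 degrees. Beyond it the deck steps 4 mm down into the level seat (z 22), which runs to the stop.
- home (a point): Where the centre of the bottle lies when it touches the stop in the seat: (95, 0, 44) mm in the ramp's frame. In the seat the bottle has about 5 mm of play along the ramp and stays there by itself, because of the step.
- roller_bottle: Sealed amber bottle with two white screw ends, a smooth cylinder 44 mm in diameter and 100 mm long, about 0.15 to 0.31 kg. It starts lying across the level apron. Origin at the middle of the cylinder, its own y axis along the cylinder (nearly parallel to the ramp's y). It rolls freely.
- keeper (a joint): Angle of the red keeper, a flat arm on a vertical pivot outside the ramp's left rail: 0 = arm points downhill along the outside of the rail, 1.57 = arm lies straight across the ramp behind a seated bottle (stop at 1.60); grows anticlockwise seen from above. Starts between 0 and 0.3; stays where it is left, about 0.6 N at the knob moves it.
- keeper_pivot (a point): Point on the keeper's pivot axis, at (58, 76, 43) mm in the ramp's frame. The arm is 10 wide, its underside at z 38 and top at z 48 above the bench.
- keeper_knob (a point): Middle of the black upright knob on the end of the keeper, 16 mm in diameter, z 53 to 73 mm above the bench, 56 mm from the pivot axis.
- tape_roll: Roll of beige tape lying flat, 100 x 98 x 25 mm; bystander, leave alone. Origin under its centre.
- amber_vial: Small upright vial with a black cap, 32 diameter x 62 high; bystander. Origin under its centre.
- timer: White lab timer lying flat, 66 x 66 x 18 mm; bystander. Origin under its centre.
- steel_forceps: Steel forceps lying flat, 19 x 131 x 9 mm; bystander. Origin under its centre.
- blue_cap_bottle: Small upright bottle with a blue cap, 44 diameter x 85 high; bystander behind the ramp. Origin under its centre.

How it is judged:
On the way, in this order (a step that is already met when the one before it is completed fails the run):
1. the bottle has been rolled up into the seat at the stop (x of roller_bottle in the frame of ramp above 0.087 m and z of roller_bottle in the frame of ramp below 0.048 m and value of joint keeper below 1 rad), for 0.2 s.
2. the keeper has been swung across behind the bottle (value of joint keeper above 1.42 rad), for 0.2 s.
At the end, for the whole second after the job is handed in: The bottle lies at rest across the seat, its centre within 8 mm of the position where it touches the stop, and the keeper stands at 1.42 rad or more, across the ramp behind it (x of roller_bottle in the frame of ramp between 0.087 and 0.099 m and z of roller_bottle in the frame of ramp between 0.04 and 0.048 m and angle between the y axis of roller_bottle and the y axis of ramp, either way round below 0.12 rad and linear speed of roller_bottle below 0.02 m/s and value of joint keeper above 1.42 rad).
It fails at once if the bottle runs loose on the slope: faster than 0.2 m/s with no finger or arm touching it (x of roller_bottle in the frame of ramp between -0.05 and 0.068 m and linear speed of roller_bottle above 0.2 m/s and contact force between roller_bottle and the fingers below 0.01 N and contact force between roller_bottle and the arm below 0.01 N).
It fails at once if the bottle is lifted more than about 12 mm off the ramp (z of roller_bottle in the frame of ramp above 0.062 m or (x of roller_bottle in the frame of ramp below 0 m and z of roller_bottle in the frame of ramp above 0.052 m) or (x of roller_bottle in the frame of ramp below -0.06 m and z of roller_bottle in the frame of ramp above 0.043 m)).
It fails at once if a bystander is moved more than 20 mm or tipped over (distance of any of tape_roll, amber_vial, timer, steel_forceps, blue_cap_bottle from where it was at the start of the episode above 0.02 m or angle between any of amber_vial, blue_cap_bottle's own z axis and vertical above 0.5 rad).
It also fails if it takes over 54 s, if anything falls off the work surface, if the arm or the gripper's body presses on something with over 40 N, if the wrist force passes 120 N, or if a joint passes its speed limit or range.

## Working session

There is one attempt and no reset: what is moved stays moved. The work goes in short steps, Python scripts to look and compute and a tool call to move; the robot and the scene stay as the last step left them, time stands still between calls to the robot, and variables do not carry over. Pictures are saved under pics/ and viewed, and the job is handed in when it is done.

Besides the shell and the picture viewer there is one more tool, called after "Emit:" as name([rows], argument=value, ...), one row to a line, values as JSON. arm_command: Moves the arm, as the interface text tells. Its arguments: {"type":"object","properties":{"claw":{"type":"array"},"linear":{"type":"array"},"yaw":{"type":"array"},"force":{"type":"number"}},"required":["claw","linear","yaw"]}

```bash
mkdir -p pics; ls
cat > h.py <<'E'
import numpy as np, cv2
from workcell import read_state, snapshot, close_job, masks_of, landmark_of
def snap(n,fn=None):
    s=snapshot(n)
    if fn: cv2.imwrite('pics/'+fn+'.png',s['color'])
    return s
def ray(s,uv):
    R=cv2.Rodrigues(np.array(s['rvec'],float))[0]; t=np.array(s['tvec'],float).ravel()
    d=R.T@np.array([(uv[0]-s['cx'])/s['fx'],(uv[1]-s['cy'])/s['fy'],1.]); return -R.T@t,d
def atz(s,uv,z):
    o,d=ray(s,uv); return o+d*(z-o[2])/d[2]
def proj(s,P):
    K=np.array([[s['fx'],0,s['cx']],[0,s['fy'],s['cy']],[0,0,1.]])
    return cv2.projectPoints(np.array(P,float).reshape(-1,3),np.array(s['rvec'],float),np.array(s['tvec'],float),K,None)[0].reshape(-1,2)
def cloud(s,m):
    v,u=np.nonzero(m&(s['depth']>0)); z=s['depth'][v,u]
    c=np.c_[(u-s['cx'])/s['fx']*z,(v-s['cy'])/s['fy']*z,z]
    R=cv2.Rodrigues(np.array(s['rvec'],float))[0]; t=np.array(s['tvec'],float).ravel()
    return (c-t)@R
E
python3 - <<'E'
from h import *
np.set_printoptions(precision=4,suppress=True)
print(read_state())
for c in('top','side'):
    s=snap(c,c+'0'); print(c,-cv2.Rodrigues(np.array(s['rvec'],float))[0].T@np.array(s['tvec']).ravel())
    for n in('slope_foot','crest','home','ramp','roller_bottle','keeper_pivot','keeper_knob','tape_roll','amber_vial','timer','steel_forceps','blue_cap_bottle'):
        z={'slope_foot':.008,'crest':.026,'home':.044,'roller_bottle':.03,'keeper_pivot':.043,'keeper_knob':.063}.get(n,0)
        for l in landmark_of(c,n)[:2]: print(n,l['xy'],round(l['score'],2),atz(s,l['xy'],z))
E
```

```text
pics
{'t': 0.0, 'joints': array([-1.2263,  0.3794,  1.7348,  0.    ,  1.0285, -0.0333]), 'joint_vel': array([ 0.0019, -0.0004, -0.0002, -0.0001, -0.0005, -0.0014]), 'joint_efforts': array([ -0.0017, -76.3721, -43.4368,   0.065 ,   0.0425,  -0.    ]), 'ee_pos': array([ 0.2581, -0.6503,  0.2133]), 'ee_rot': array([ 0.9822,  0.1878, -0.0001, -0.0005]), 'force': array([ 0.4409, -0.762 ,  0.8922]), 'torque': array([-0.0522, -0.0087, -0.01  ]), 'grip_width': 0.09130566850281428}
top [0.5393 0.1023 1.4388]
slope_foot [237.6, 253.1] 0.88 [0.4763 0.2255 0.008 ]
slope_foot [284.6, 150.8] 0.36 [0.7723 0.0885 0.008 ]
crest [244.5, 200.7] 0.69 [0.6264 0.204  0.026 ]
roller_bottle [238.1, 265.2] 0.72 [0.443  0.2223 0.03  ]
keeper_pivot [210.9, 205.5] 0.8 [0.6122 0.2973 0.043 ]
keeper_knob [218.4, 230.9] 0.48 [0.5405 0.2738 0.063 ]
tape_roll [341.5, 274.4] 0.7 [ 0.4123 -0.0751  0.    ]
amber_vial [186.2, 270.9] 0.58 [0.4255 0.3746 0.    ]
amber_vial [240.3, 199.9] 0.27 [0.6304 0.218  0.    ]
timer [195.0, 168.3] 0.61 [0.723  0.3495 0.    ]
steel_forceps [385.5, 272.9] 0.47 [ 0.4158 -0.2035  0.    ]
[... 189 characters left out ...]
5 0.008 ]
crest [287.3, 202.4] 0.68 [0.6177 0.1959 0.026 ]
home [295.4, 196.9] 0.71 [0.6383 0.1949 0.044 ]
home [283.8, 178.9] 0.39 [0.6079 0.2829 0.044 ]
ramp [257.0, 205.2] 0.85 [0.5371 0.2194 0.    ]
roller_bottle [221.7, 196.8] 0.98 [0.4457 0.2132 0.03  ]
roller_bottle [258.0, 206.1] 0.58 [0.543  0.1721 0.03  ]
keeper_pivot [282.2, 179.4] 0.96 [0.6036 0.2819 0.043 ]
keeper_knob [259.4, 175.9] 0.58 [0.5427 0.266  0.063 ]
tape_roll [186.4, 283.3] 0.89 [ 0.4017 -0.077   0.    ]
amber_vial [220.7, 177.1] 0.61 [0.4233 0.3619 0.    ]
amber_vial [287.1, 177.9] 0.16 [0.6174 0.3607 0.    ]
timer [323.2, 181.0] 0.76 [0.7218 0.3453 0.    ]
steel_forceps [177.3, 330.3] 0.57 [ 0.4071 -0.2042  0.    ]
```

Run:
```python
import cv2
a=cv2.imread('pics/top0.png');cv2.imwrite('pics/top0c.png',cv2.resize(a[120:330,150:420],None,fx=2.8,fy=2.8,interpolation=cv2.INTER_CUBIC))
a=cv2.imread('pics/side0.png');cv2.imwrite('pics/side0c.png',cv2.resize(a[110:350,130:400],None,fx=2.5,fy=2.5,interpolation=cv2.INTER_CUBIC))
```

```text
(no output)
```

View pics/top0c.png

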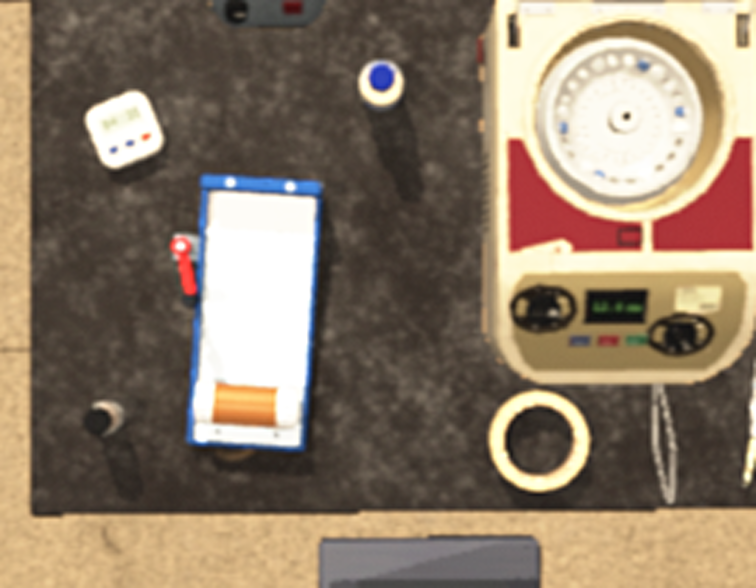

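View pics/side0c.png

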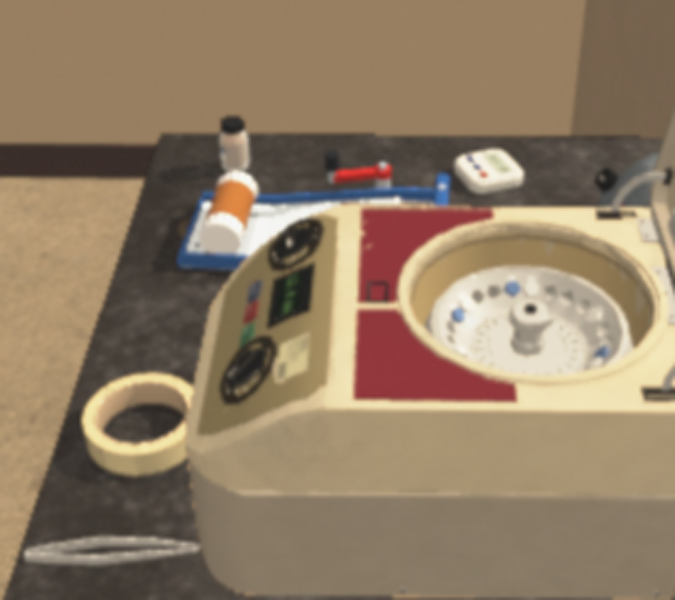

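Run:
```python
from h import *
np.set_printoptions(precision=4,suppress=True)
s=snap('top')
hsv=cv2.cvtColor(s['color'],cv2.COLOR_BGR2HSV)
roi=np.zeros(s['depth'].shape,bool); roi[175:290,205:275]=1
blue=roi&(hsv[...,0]>95)&(hsv[...,0]<130)&(hsv[...,1]>110)
red=roi.copy(); red=(np.abs(hsv[...,0].astype(int)-90)>84)&(hsv[...,1]>130); red[:, :200]=0; red[:,225:]=0; red[:190]=0; red[235:]=0
amb=roi&(hsv[...,0]>6)&(hsv[...,0]<22)&(hsv[...,1]>120)
print(blue.sum(),red.sum(),amb.sum())
pb=cloud(s,blue); 
print('blue z pct',np.percentile(pb[:,2],[2,25,50,75,98]))
# rows: edges
for v in range(180,288,6):
    u=np.nonzero(blue[v])[0]
    if len(u): print(v,u.min(),u.max(),[np.round(atz(s,(x,v),0.02+0.0*v)[:2],4) for x in (u.min()-.5,u.max()+.5)],s['depth'][v,u.min()])
pr=cloud(s,red); print('red',pr.mean(0),pr.min(0),pr.max(0)); 
print('red px', np.c_[np.nonzero(red)[::-1]].tolist())
pa=cloud(s,amb); print('amber',pa.mean(0),pa.max(0),pa.min(0))
ramp=masks_of('top','ramp'); print([(r['extent'],r['score']) for r in ramp])
for n in('roller_bottle','keeper','keeper_knob','keeper_pivot'):
  print(n,[(r['extent'],round(r['score'],2)) for r in masks_of('top',n)])
m=np.zeros(roi.shape,bool);m[:,300:430]=1;m[100:260]&=1;m[260:]=0
c=cloud(s,m);c=c[c[:,2]>.05];print('centrifuge',c.min(0),c.max(0))
```

```text
563 96 296
blue z pct [-0.0044  0.0117  0.0261  0.0533  0.0606]
186 222 263 [array([0.6693, 0.2702]), array([0.6688, 0.1498])] 1.3822874
192 222 264 [array([0.652 , 0.2702]), array([0.6515, 0.147 ])] 1.4407434
198 221 264 [array([0.6348, 0.2731]), array([0.6343, 0.147 ])] 1.4338818
204 222 263 [array([0.6176, 0.2703]), array([0.617, 0.15 ])] 1.402601
210 221 263 [array([0.6004, 0.2731]), array([0.5998, 0.15  ])] 1.4089242
216 220 263 [array([0.5832, 0.276 ]), array([0.5826, 0.1501])] 1.4376825
222 221 262 [array([0.566 , 0.2732]), array([0.5654, 0.153 ])] 1.4071971
228 220 262 [array([0.5488, 0.276 ]), array([0.5482, 0.1531])] 1.3600026
234 219 261 [array([0.5317, 0.2789]), array([0.531, 0.156])] 1.4342138
240 219 261 [array([0.5145, 0.2789]), array([0.5138, 0.1561])] 1.4350299
246 219 261 [array([0.4974, 0.2789]), array([0.4967, 0.1561])] 1.4141185
252 218 261 [array([0.4803, 0.2818]), array([0.4795, 0.1562])] 1.4385827
258 218 260 [array([0.4632, 0.2818]), array([0.4624, 0.1591])] 1.433718
264 217 260 [array([0.4461, 0.2847]), array([0.4453, 0.1592])] 1.4247072
270 217 259 [array([
[... 1163 characters left out ...]
222], [216, 222], [217, 222], [218, 222], [219, 222], [215, 223], [216, 223], [217, 223], [218, 223], [219, 223], [216, 224], [217, 224], [218, 224], [219, 224], [217, 225], [218, 225], [219, 225]]
amber [0.4458 0.2246 0.0475] [0.467  0.2553 0.0578] [ 0.3952  0.1936 -0.0016]
[([215.0, 182.3, 53.4, 97.4], 0.74)]
roller_bottle [([219.2, 258.0, 39.9, 17.7], 0.95)]
keeper []
keeper_knob [([214.0, 204.5, 5.6, 26.2], 0.46)]
keeper_pivot [([213.1, 182.2, 53.9, 99.1], 0.62)]Traceback (most recent call last):
  File "<stdin>", line 22, in <module>
numpy._core._exceptions._UFuncOutputCastingError: Cannot cast ufunc 'bitwise_and' output from dtype('int64') to dtype('bool') with casting rule 'same_kind'
```

Run:
```python
from h import *
from scipy.optimize import least_squares
np.set_printoptions(precision=4,suppress=True)
s=snap('top')
hsv=cv2.cvtColor(s['color'],cv2.COLOR_BGR2HSV)
roi=np.zeros(s['depth'].shape,bool); roi[175:290,205:275]=1
blue=roi&(hsv[...,0]>95)&(hsv[...,0]<130)&(hsv[...,1]>110)
for u in range(222,264,6): 
    v=np.nonzero(blue[:,u])[0]; print(u,v.tolist())
L=[];R=[]
for v in range(190,276):
    u=np.nonzero(blue[v])[0]
    if len(u)>1:
        if u.min()<225:L.append((u.min()-.5,v))
        if u.max()>255:R.append((u.max()+.5,v))
def W(p,q):
    c,si=np.cos(p[2]),np.sin(p[2]); q=np.asarray(q,float)
    return np.c_[p[0]+c*q[:,0]-si*q[:,1],p[1]+si*q[:,0]+c*q[:,1],q[:,2]]
xs=np.linspace(-.137,.13,30)
def zr(x): return np.interp(x,[-.137,-.06,.078,.137],[.018,.018,.036,.036])
def f(p):
    r=[]
    for pts,y in((L,.06),(R,-.06)):
        q=proj(s,W([.537,p[0],p[1]],np.c_[xs,0*xs+y,zr(xs)])); o=np.argsort(q[:,1])
        r+= [a[0]-np.interp(a[1],q[o,1],q[o,0]) for a in pts]
    return r
S=least_squares(f,[.216,-.06],loss='soft_l1'); print(S.x,np.std(S.fun),np.mean(S.fun))
# with x: stop
for x0 in (.53,.535,.54,.545):
    p=[x0,S.x[0]+(x0-.537)*np.tan(S.x[1]),S.x[1]]
    print(x0,proj(s,W(p,[[.117,0,.056],[.137,0,.056],[-.137,0,.012],[-.137,0,.0],[-.145,0,.012],[.078,0,.026],[.058,.076,.043]])).tolist())
m=np.zeros(roi.shape,bool);m[60:255,325:420]=1
c=cloud(s,m);c=c[c[:,2]>.06];print('centrifuge',c.min(0),c.max(0),np.percentile(c,[1,99],axis=0))
```

```text
222 [182, 183, 184, 185, 186, 187, 188, 189, 190, 191, 192, 193, 194, 195, 196, 197, 198, 199, 200, 201, 202, 203, 204, 205, 206, 207, 208, 209, 210, 211, 212, 213, 214, 278, 279]
228 [182, 183, 184, 185, 186, 187, 278, 279]
234 [183, 184, 186, 187, 279]
240 [183, 184, 185, 186, 187, 279]
246 [183, 184, 185, 186, 187, 188, 280]
252 [184, 280]
258 [184, 185, 186, 187, 188, 189, 266, 269, 270, 271, 272, 273, 274, 275, 276, 277, 278, 279, 280]
[ 0.2153 -0.0736] 0.6255151054181415 -0.01092892170667418
0.53 [[242.55916629013808, 192.8011361322951], [243.06867877416386, 185.68643348500734], [237.4161089553739, 282.11352807000833], [237.77513105993205, 281.68528043283186], [237.2163432840036, 284.9062368687082], [242.3857523144273, 207.21046072261703], [214.47070602276895, 212.13298773273996]]
0.535 [[242.68693574780605, 191.01699594493363], [243.19632730067033, 183.90398194960602], [237.54126405091495, 280.3638694118308], [237.89919627261207, 279.9503314214036], [237.34154461754184, 283.1559318068685], [242.5109451609381, 205.46090554363417], [214.60088044527714, 210.35921646111444]]
0.54 [[242.81467487442296, 189.23327929264892], [243.3239455391746, 182.12195334815846], [237.66639018226095, 278.61461567088327], [238.02323301387656, 278.21578055908697], [237.46671697083346, 281.40603188665887], [242.6361088920016, 203.71175724957345], [214.73102418485595, 208.58586327852376]]
0.545 [[242.942383680788, 187.4499860246449], [243.45153350045535, 180.34034753015408], [237.7914873594654, 276.86576670661924], [238.14724129352516, 276.48162770884255], [237.59186035393935, 279.6565369674289], [242.76124351777347, 201.96301569851067], [214.8611372523523, 206.81292803716616]]
centrifuge [ 0.4766 -0.2546  0.0618] [ 0.8926 -0.0171  0.5776] [[ 0.4829 -0.2467  0.1154]
 [ 0.8755 -0.0193  0.5583]]
```

Emit:
arm_command([
  [0, 0, -0.045],
  [0, 0, -0.09],
  [0, 0, -0.135],
  [0, 0, -0.18],
  [0, 0, -0.21],
], claw=[0.35, 0.35, 0.35, 0.35, 0.35], yaw=[8, 16, 25.8, 25.8, 25.8])

```text
t: 2.15
ee_pos: [0.2583, -0.651, 0.4278]
ee_rot: [0.999, -0.037, 0.001, 0.002]
force: [-0.3, -0.5, -0.6]
grip_width: 0.0593
```

```bash
cat >> h.py <<'E'
P0=np.array([.545,.2147]); YAW=-.0736
def r2w(q):
    c,si=np.cos(YAW),np.sin(YAW); return np.array([P0[0]+c*q[0]-si*q[1],P0[1]+si*q[0]+c*q[1],q[2]])
def w2r(w):
    c,si=np.cos(YAW),np.sin(YAW); d=np.array(w[:2])-P0; return np.array([c*d[0]+si*d[1],-si*d[0]+c*d[1],w[2]])
def st():
    from scipy.spatial.transform import Rotation as R
    s=read_state(); M=R.from_quat(s['ee_rot']).as_matrix()
    print('t',round(s['t'],2),'w',s['ee_pos'],'ramp',w2r(s['ee_pos']),'psi-ramp deg',np.degrees(np.arctan2(M[1,0],M[0,0])-YAW),'tilt',M[2],'F',s['force'],'gw',s['grip_width'],'j',s['joints'])
    return s,M
def to(M,s,target): return M.T@(np.array(target)-s['ee_pos'])
E
python3 - <<'E'
from h import *
np.set_printoptions(precision=4,suppress=True)
s,M=st()
for w in ([.54,-.35,.42],[.52,0,.42],[.50,.1,.42],r2w([-.15,0,.42]),r2w([-.15,0,.08])): print(w,to(M,s,w))
E
```

```text
t 2.15 w [ 0.2583 -0.651   0.4278] ramp [-0.2222 -0.8844  0.4278] psi-ramp deg 0.004960906283561377 tilt [ 0.0013  0.003  -1.    ] F [-0.2523 -0.5317 -0.6413] gw 0.0593026060051727 j [-1.2263  0.211   1.559  -0.      1.3683  0.418 ]
[0.54, -0.35, 0.42] [ 0.2588 -0.3209  0.0072]
[0.52, 0, 0.42] [ 0.2131 -0.6685  0.0061]
[0.5, 0.1, 0.42] [ 0.1858 -0.7667  0.0058]
[0.3954 0.2257 0.42  ] [ 0.0723 -0.8844  0.0053]
[0.3954 0.2257 0.08  ] [ 0.0718 -0.8855  0.3453]
```

Emit:
arm_command([
  [0.03, -0.035, 0],
  [0.06, -0.07, 0],
  [0.09, -0.105, 0],
  [0.12, -0.14, 0],
  [0.15, -0.175, 0],
], claw=[0.35, 0.35, 0.35, 0.35, 0.35], yaw=[0, 0, 0, 0, 0])

```text
t: 2.65
ee_pos: [0.4218, -0.486, 0.4277]
ee_rot: [0.999, -0.037, 0.001, 0.002]
force: [0.5, -1.0, -0.2]
grip_width: 0.0595
```

Emit:
arm_command([
  [0.025, -0.04, 0],
  [0.05, -0.08, 0],
  [0.075, -0.12, 0],
  [0.09, -0.165, 0],
  [0.09, -0.21, 0],
], claw=[0.35, 0.35, 0.35, 0.35, 0.35], yaw=[0, 0, 0, 0, 0])

```text
t: 3.15
ee_pos: [0.5282, -0.2814, 0.4269]
ee_rot: [0.999, -0.037, 0.001, 0.002]
force: [0.0, 0.5, 0.1]
grip_width: 0.0592
```

Emit:
arm_command([
  [0, -0.05, 0],
  [0, -0.1, 0],
  [0, -0.15, 0],
  [0, -0.2, 0],
  [0, -0.25, 0],
], claw=[0.35, 0.35, 0.35, 0.35, 0.35], yaw=[0, 0, 0, 0, 0])

```text
t: 3.65
ee_pos: [0.5461, -0.032, 0.4264]
ee_rot: [0.999, -0.037, 0.001, 0.002]
force: [-0.0, -0.6, -0.2]
grip_width: 0.0595
```

Run:
```python
from h import *
np.set_printoptions(precision=4,suppress=True)
s,M=st()
for w in ([.50,.1,.42],r2w([-.15,0,.42]),r2w([-.15,0,.08])): print(w,to(M,s,w))
```

```text
t 3.65 w [ 0.5461 -0.032   0.4264] ramp [ 0.0192 -0.246   0.4264] psi-ramp deg 0.010752881825254112 tilt [ 0.0021  0.003  -1.    ] F [-0.0199 -0.6452 -0.2281] gw 0.059495285490089686 j [-0.0997 -0.0622  1.8538 -0.003   1.3478  1.5451]
[0.5, 0.1, 0.42] [-0.0556 -0.1283  0.0059]
[0.3954 0.2257 0.42  ] [-0.1692 -0.246   0.0053]
[0.3954 0.2257 0.08  ] [-0.1699 -0.247   0.3453]
```

Emit:
arm_command([
  [-0.025, -0.04, 0],
  [-0.055, -0.08, 0],
  [-0.085, -0.12, 0],
  [-0.115, -0.16, 0],
  [-0.145, -0.2, 0],
], claw=[0.35, 0.35, 0.35, 0.35, 0.35], yaw=[0, 0, 0, 0, 0])

```text
t: 4.15
ee_pos: [0.4146, 0.1793, 0.4257]
ee_rot: [0.999, -0.037, 0.001, 0.001]
force: [1.2, 0.2, -0.1]
grip_width: 0.059
```

Run:
```python
from h import *
np.set_printoptions(precision=4,suppress=True)
s,M=st()
for w in (r2w([-.155,0,.08]),): print(w,to(M,s,w))
```

```text
t 4.15 w [0.4146 0.1793 0.4257] ramp [-0.1274 -0.0449  0.4257] psi-ramp deg -0.007790938295072009 tilt [ 0.0028  0.0027 -1.    ] F [ 1.2362  0.2156 -0.0583] gw 0.059017708304167804 j [ 0.3588 -0.2448  2.0112 -0.0037  1.3738  2.004 ]
[0.3904 0.2261 0.08  ] [-0.0285 -0.0458  0.3455]
```

Emit:
arm_command([
  [-0.015, -0.023, 0.03],
  [-0.0285, -0.045, 0.07],
  [-0.0285, -0.045, 0.12],
  [-0.0285, -0.045, 0.17],
  [-0.0285, -0.045, 0.22],
], claw=[0.35, 0.35, 0.35, 0.35, 0.35], yaw=[0, 0, 0, 0, 0])

```text
t: 4.65
ee_pos: [0.3898, 0.2259, 0.2042]
ee_rot: [0.999, -0.037, 0.002, 0.001]
force: [1.4, 1.3, -0.3]
grip_width: 0.0592
```

Emit:
arm_command([
  [0, 0, 0.05],
  [0, 0, 0.1],
  [0, 0, 0.125],
  [0, 0, 0.125],
  [0, 0, 0.125],
], claw=[0.35, 0.35, 0.35, 0.35, 0.35], yaw=[0, 0, 0, 0, 0])

```text
t: 5.15
ee_pos: [0.3906, 0.2258, 0.0798]
ee_rot: [0.999, -0.036, 0.002, 0.001]
force: [-0.1, 0.5, 0.9]
grip_width: 0.0596
```

Run:
```python
from h import *
np.set_printoptions(precision=4,suppress=True)
s,M=st()
print(to(M,s,r2w([-.152,0,.02])))
for c in('top','side'):
    p=snap(c,c+'1')
    for l in landmark_of(c,'roller_bottle')[:2]: print(l['xy'],l['score'],w2r(atz(p,l['xy'],.03)))
    a=p['color']; a=a[170:300,180:310] if c=='top' else a[150:230,180:320]
    cv2.imwrite(f'pics/{c}1c.png',cv2.resize(a,None,fx=4,fy=4,interpolation=cv2.INTER_CUBIC))
```

```text
t 5.15 w [0.3906 0.2258 0.0798] ramp [-0.1548 -0.0003  0.0798] psi-ramp deg 0.033865249265891774 tilt [ 0.0038  0.0021 -1.    ] F [-0.0521  0.5415  0.9046] gw 0.05964264535462483 j [ 0.4746  0.2189  2.2768 -0.0062  0.6438  2.1234]
[ 0.0026 -0.0004  0.0598]
[237.6, 265.1] 0.74 [-0.1021  0.0015  0.03  ]
[221.6, 194.2] 0.97 [-0.1016  0.0035  0.03  ]
```

View pics/top1c.png

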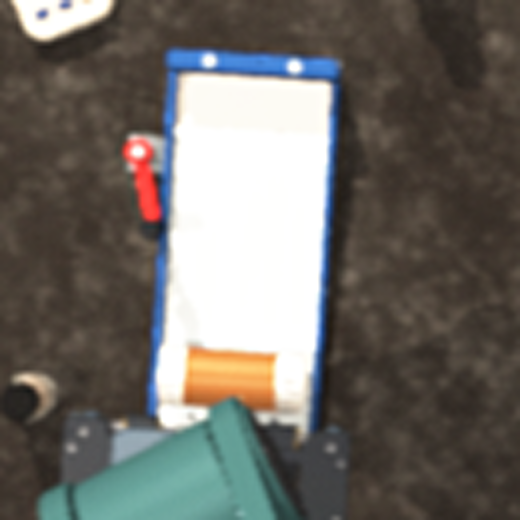

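View pics/side1c.png

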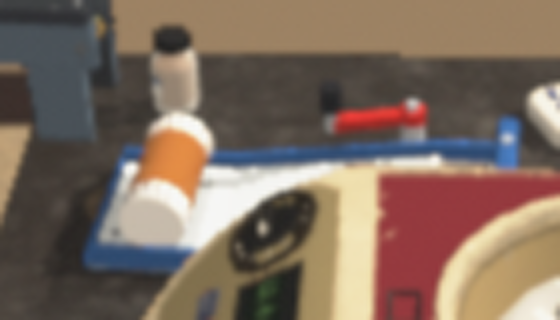

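Emit:
arm_command([
  [0, 0, 0.02],
  [0, 0, 0.04],
  [0, 0, 0.058],
  [0.004, 0, 0.059],
  [0.008, 0, 0.059],
], claw=[0.35, 0.35, 0.35, 0.35, 0.35], yaw=[0, 0, 0, 0, 0])

```text
t: 5.85
ee_pos: [0.4006, 0.2258, 0.0228]
ee_rot: [0.999, -0.036, 0.004, 0.0]
force: [0.7, 1.0, -0.4]
grip_width: 0.0595
```

Emit:
arm_command([
  [0.003, 0, 0],
  [0.006, 0, 0],
  [0.009, 0, 0],
  [0.012, 0, 0],
  [0.015, 0, 0],
], claw=[0.35, 0.35, 0.35, 0.35, 0.35], yaw=[0, 0, 0, 0, 0])

```text
t: 6.35
ee_pos: [0.4158, 0.2247, 0.0231]
ee_rot: [0.999, -0.036, 0.004, 0.0]
force: [0.4, -0.4, -0.6]
grip_width: 0.0592
```

```bash
cat > look.py <<'E'
from h import *
import sys
np.set_printoptions(precision=4,suppress=True)
s,M=st(); n=sys.argv[1]
for c in('top','side'):
    p=snap(c,c+n)
    for nm in('roller_bottle','keeper_knob'):
        for l in landmark_of(c,nm)[:1]: print(c,nm,l['xy'],round(l['score'],2),w2r(atz(p,l['xy'],.063 if nm!='roller_bottle' else float(sys.argv[2]))))
    a=p['color']; a=a[170:300,180:310] if c=='top' else a[150:230,180:320]
    b=cv2.resize(a,None,fx=4 if c=='top' else 5,fy=4 if c=='top' else 5,interpolation=cv2.INTER_CUBIC); cv2.imwrite(f'pics/{c}{n}c.png',b[:600])
E
python3 look.py 2 .03
```

```text
t 6.35 w [0.4158 0.2247 0.0231] ramp [-0.1296  0.0005  0.0231] psi-ramp deg 0.0401949600279501 tilt [ 0.0075 -0.0002 -1.    ] F [ 0.3708 -0.3889 -0.5607] gw 0.05923051730888559 j [ 0.4482  0.367   2.2388 -0.0071  0.5293  2.098 ]
top roller_bottle [238.9, 260.5] 0.88 [-0.0889 -0.0013  0.03  ]
top keeper_knob [220.7, 228.0] 0.61 [-0.0004  0.0529  0.063 ]
side keeper_knob [262.1, 174.5] 0.68 [0.0003 0.0589 0.063 ]
```

View pics/side2c.png

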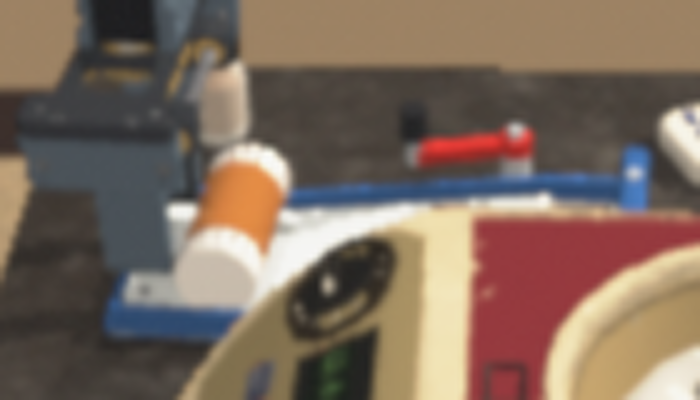

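Emit:
arm_command([
  [0.004, 0, 0],
  [0.008, 0, 0],
  [0.012, 0, 0],
  [0.016, 0, 0],
  [0.02, 0, 0],
], claw=[0.35, 0.35, 0.35, 0.35, 0.35], yaw=[0, 0, 0, 0, 0])

```text
t: 7.15
ee_pos: [0.4357, 0.2232, 0.023]
ee_rot: [0.999, -0.036, 0.004, 0.0]
force: [-0.0, 0.1, 0.8]
grip_width: 0.0595
```

Emit:
arm_command([
  [0.004, 0, 0],
  [0.008, 0, 0],
  [0.012, 0, 0],
  [0.016, 0, -0.0005],
  [0.02, 0, -0.001],
], claw=[0.35, 0.35, 0.35, 0.35, 0.35], yaw=[0, 0, 0, 0, 0])

```text
t: 7.65
ee_pos: [0.4559, 0.2217, 0.0242]
ee_rot: [0.999, -0.036, 0.004, 0.0]
force: [-1.7, -0.2, 0.1]
grip_width: 0.0592
```

```bash
python3 look.py 3 .032
```

```text
t 7.65 w [0.4559 0.2217 0.0242] ramp [-0.0894  0.0004  0.0242] psi-ramp deg 0.039320410645200914 tilt [ 0.007   0.0001 -1.    ] F [-1.6552 -0.211   0.076 ] gw 0.05923203332991646 j [ 0.4084  0.4027  2.1728 -0.0062  0.5598  2.0573]
top roller_bottle [242.4, 246.0] 0.71 [-0.0471 -0.0084  0.032 ]
top keeper_knob [219.2, 229.2] 0.5 [-0.004   0.0568  0.063 ]
side roller_bottle [241.4, 194.9] 0.65 [-0.0484  0.0018  0.032 ]
side keeper_knob [262.4, 175.0] 0.57 [0.0014 0.0564 0.063 ]
```

View pics/side3c.png

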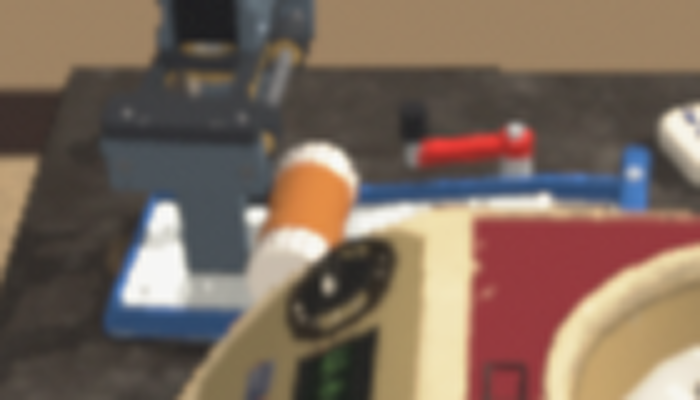

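View pics/top3c.png

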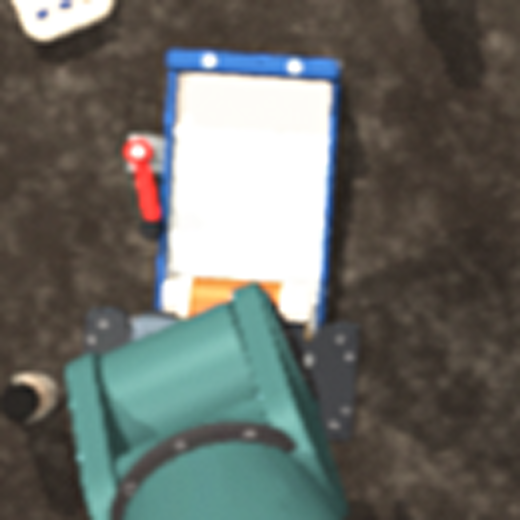

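Emit:
arm_command([
  [0.005, 0, -0.0006],
  [0.01, 0, -0.0013],
  [0.015, 0, -0.002],
  [0.02, 0, -0.0026],
  [0.025, 0, -0.0033],
], claw=[0.35, 0.35, 0.35, 0.35, 0.35], yaw=[0, 0, 0, 0, 0])

```text
t: 8.45
ee_pos: [0.4809, 0.2198, 0.0276]
ee_rot: [0.999, -0.036, 0.004, 0.0]
force: [-0.9, 0.5, 0.4]
grip_width: 0.0593
```

Emit:
arm_command([
  [0.005, 0, -0.0006],
  [0.01, 0, -0.0013],
  [0.015, 0, -0.002],
  [0.02, 0, -0.0026],
  [0.025, 0, -0.0033],
], claw=[0.35, 0.35, 0.35, 0.35, 0.35], yaw=[0, 0, 0, 0, 0])

```text
t: 8.95
ee_pos: [0.5062, 0.218, 0.0312]
ee_rot: [0.999, -0.036, 0.004, 0.0]
force: [0.6, 0.8, 1.3]
grip_width: 0.0593
```

Emit:
arm_command([
  [0.005, 0, -0.0006],
  [0.01, 0, -0.0013],
  [0.015, 0, -0.002],
  [0.02, 0, -0.0026],
  [0.025, 0, -0.0033],
], claw=[0.35, 0.35, 0.35, 0.35, 0.35], yaw=[0, 0, 0, 0, 0])

```text
t: 9.45
ee_pos: [0.5315, 0.2161, 0.0346]
ee_rot: [0.999, -0.036, 0.003, 0.0]
force: [-0.6, 0.1, 1.7]
grip_width: 0.059
```

```bash
python3 look.py 4 .042
```

```text
t 9.45 w [0.5315 0.2161 0.0346] ramp [-0.0136  0.0004  0.0346] psi-ramp deg 0.03671164612155451 tilt [ 0.007   0.0001 -1.    ] F [-0.5843  0.1262  1.7027] gw 0.05897429072972965 j [ 0.3469  0.458   2.0423 -0.0049  0.6349  1.9947]
top roller_bottle [240.9, 222.4] 0.56 [ 0.0192 -0.0002  0.042 ]
top keeper_knob [194.7, 164.5] 0.69 [0.1709 0.1377 0.063 ]
side roller_bottle [270.1, 194.7] 0.52 [ 0.0284 -0.0055  0.042 ]
```

View pics/side4c.png

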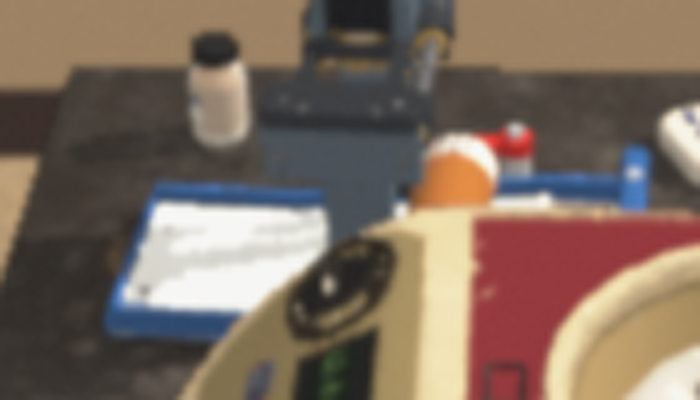

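View pics/top4c.png

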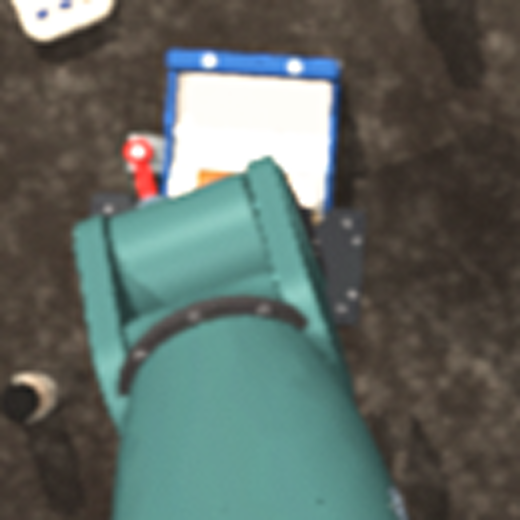

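Emit:
arm_command([
  [0.005, 0, -0.0006],
  [0.01, 0, -0.0013],
  [0.015, 0, -0.002],
  [0.02, 0, -0.0026],
  [0.025, 0, -0.0033],
], claw=[0.35, 0.35, 0.35, 0.35, 0.35], yaw=[0, 0, 0, 0, 0])

```text
t: 10.25
ee_pos: [0.5564, 0.2142, 0.0381]
ee_rot: [0.999, -0.037, 0.003, 0.0]
force: [-0.7, 1.5, 0.9]
grip_width: 0.0591
```

Emit:
arm_command([
  [0.005, 0, -0.0006],
  [0.01, 0, -0.0013],
  [0.014, 0, -0.0018],
  [0.018, 0, -0.0023],
  [0.022, 0, -0.003],
], claw=[0.35, 0.35, 0.35, 0.35, 0.35], yaw=[0, 0, 0, 0, 0])

```text
t: 10.75
ee_pos: [0.5786, 0.2126, 0.0412]
ee_rot: [0.999, -0.036, 0.003, 0.0]
force: [-0.8, 0.5, 0.4]
grip_width: 0.0593
```

```bash
python3 look.py 5 .047
```

```text
t 10.75 w [0.5786 0.2126 0.0412] ramp [0.0336 0.0004 0.0412] psi-ramp deg 0.036100012968478146 tilt [ 0.0069  0.0002 -1.    ] F [-0.7652  0.5315  0.436 ] gw 0.0592673802802535 j [ 0.3156  0.4963  1.9562 -0.0044  0.6827  1.9627]
side roller_bottle [288.1, 195.2] 0.65 [ 0.0755 -0.0112  0.047 ]
```

View pics/side5c.png

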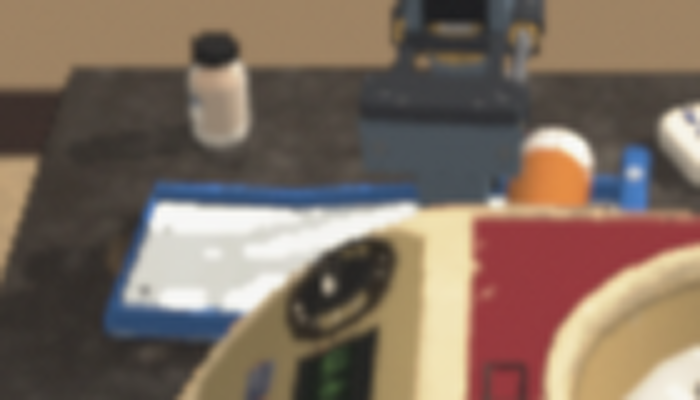

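View pics/top5c.png

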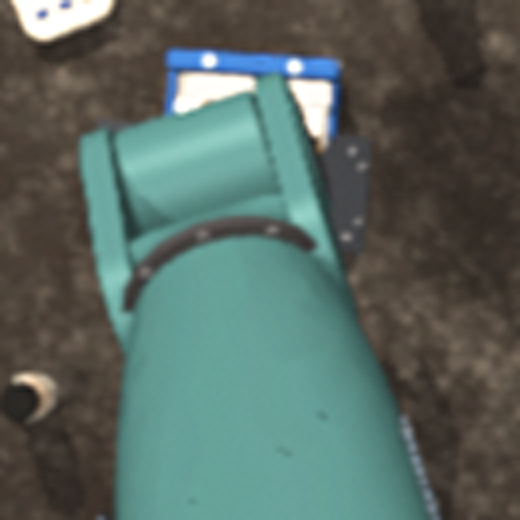

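Emit:
arm_command([
  [0.003, 0, 0],
  [0.006, 0, 0],
  [0.009, 0, 0],
  [0.012, 0, 0],
  [0.015, 0, 0],
], claw=[0.35, 0.35, 0.35, 0.35, 0.35], yaw=[0, 0, 0, 0, 0])

```text
t: 11.55
ee_pos: [0.5934, 0.2115, 0.0413]
ee_rot: [0.999, -0.037, 0.003, 0.0]
force: [-0.1, 0.2, -0.1]
grip_width: 0.0596
```

Emit:
arm_command([
  [0.002, 0, 0],
  [0.004, 0, 0],
  [0.006, 0, 0],
  [0.006, 0, 0],
  [0.006, 0, 0],
], claw=[0.35, 0.35, 0.35, 0.35, 0.35], yaw=[0, 0, 0, 0, 0])

```text
t: 12.05
ee_pos: [0.5982, 0.211, 0.041]
ee_rot: [0.999, -0.036, 0.002, 0.0]
force: [-5.9, 1.3, 2.7]
grip_width: 0.0594
```

```bash
python3 look.py 6 .044
```

```text
t 12.05 w [0.5982 0.211  0.041 ] ramp [0.0533 0.0002 0.041 ] psi-ramp deg 0.035148768683621386 tilt [ 0.0043  0.0008 -1.    ] F [-5.8885  1.3279  2.7291] gw 0.059435714945543526 j [ 0.3034  0.5186  1.9178 -0.0036  0.7014  1.9499]
side roller_bottle [298.0, 196.2] 0.43 [ 0.101 -0.009  0.044]
```

View pics/side6c.png

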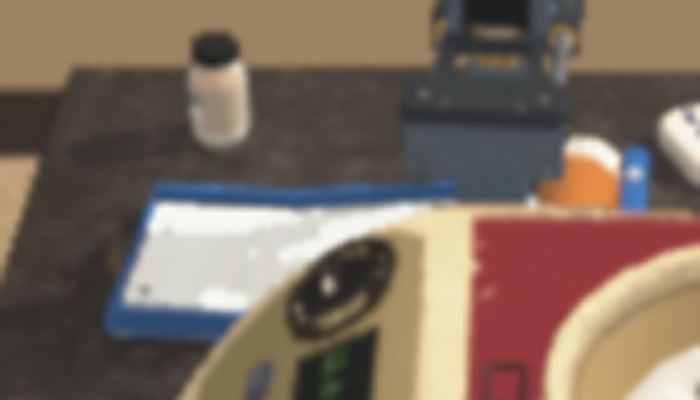

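View pics/top6c.png

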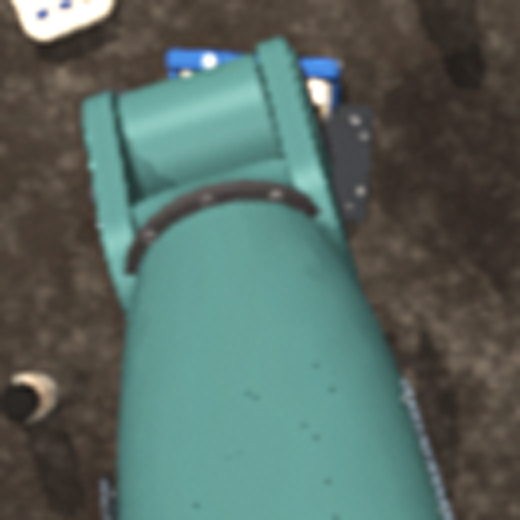

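Emit:
arm_command([
  [-0.003, 0, 0],
  [-0.008, 0, 0],
  [-0.016, 0, -0.005],
  [-0.026, 0, -0.03],
  [-0.036, 0, -0.07],
], claw=[0.35, 0.35, 0.35, 0.35, 0.35], yaw=[0, 0, 0, 0, 0])

```text
t: 12.85
ee_pos: [0.5597, 0.2132, 0.1099]
ee_rot: [0.999, -0.037, 0.0, 0.001]
force: [0.4, -0.6, 0.5]
grip_width: 0.0592
```

Emit:
arm_command([
  [-0.03, 0, -0.03],
  [-0.06, 0, -0.05],
  [-0.09, 0, -0.05],
  [-0.12, 0, -0.05],
  [-0.12, 0, -0.05],
], claw=[0.7, 1, 1, 1, 1], yaw=[0, 0, 0, 0, 0])

```text
t: 13.35
ee_pos: [0.4366, 0.2218, 0.1598]
ee_rot: [0.999, -0.036, -0.0, 0.001]
force: [-0.2, -0.4, -0.1]
grip_width: 0.0221
```

```bash
python3 look.py 7 .044
```

```text
t 13.35 w [0.4366 0.2218 0.1598] ramp [-0.1087 -0.0009  0.1598] psi-ramp deg 0.1010197131127117 tilt [-0.0001  0.0027 -1.    ] F [-0.2269 -0.3723 -0.0914] gw 0.022060635125918965 j [ 0.4238  0.1266  2.1797 -0.0032  0.8366  2.0686]
top roller_bottle [241.7, 195.5] 0.8 [0.095  0.0028 0.044 ]
top keeper_knob [197.1, 165.6] 0.55 [0.1683 0.1309 0.063 ]
side roller_bottle [297.3, 194.5] 0.6 [ 0.0988 -0.0013  0.044 ]
side keeper_knob [260.9, 172.2] 0.56 [-0.0044  0.0706  0.063 ]
```

View pics/side7c.png

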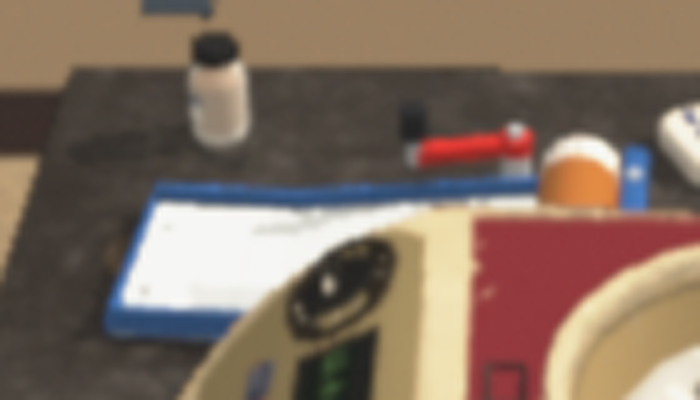

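View pics/top7c.png

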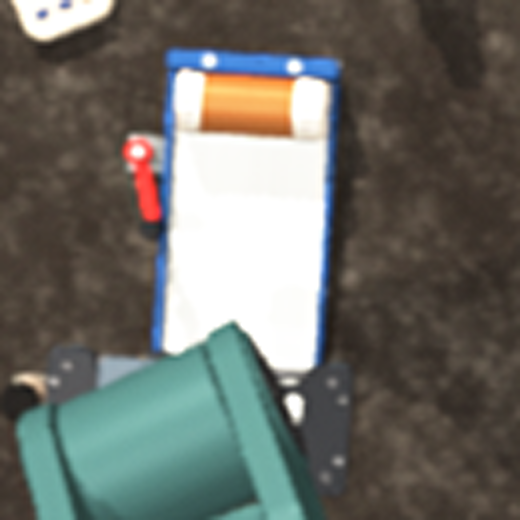

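```bash
cat >> h.py <<'E'
def kp(th,off,z):
    c,s=np.cos(th),np.sin(th)
    return r2w([.058-.056*c-off*s,.076-.056*s+off*c,z])
def plan(M,s,lst):
    psi=np.arctan2(M[1,0],M[0,0])
    for th,off,z in lst:
        print(th,off,z,to(M,s,kp(th,off,z)).round(4).tolist(),'yaw',round(-np.degrees(th+YAW-psi),1))
E
python3 - <<'E'
from h import *
np.set_printoptions(precision=4,suppress=True)
s,M=st(); plan(M,s,[(.2,.036,.16),(.2,.036,.057)])
E
```

```text
t 13.65 w [0.4408 0.2221 0.1599] ramp [-0.1044 -0.0003  0.1599] psi-ramp deg 0.007866447592499225 tilt [ 0.0012  0.0022 -1.    ] F [ 0.2233 -0.2521  1.1196] gw 0.0005314886889903219 j [ 0.4208  0.1322  2.173  -0.0033  0.8364  2.0673]
0.2 0.036 0.16 [0.1004, -0.1004, -0.0002] yaw -11.5
0.2 0.036 0.057 [0.1003, -0.1007, 0.1028] yaw -11.5
```

Emit:
arm_command([
  [0.025, -0.025, 0],
  [0.05, -0.05, 0],
  [0.075, -0.075, 0],
  [0.1, -0.1, 0],
  [0.1, -0.1, 0.04],
], claw=[1, 1, 1, 1, 1], yaw=[-4, -8, -11.5, -11.5, -11.5])

```text
t: 14.15
ee_pos: [0.5544, 0.3182, 0.1235]
ee_rot: [0.998, 0.064, 0.005, -0.001]
force: [0.7, 0.2, -0.3]
grip_width: 0.0003
```

Emit:
arm_command([
  [0, 0, 0.03],
  [0, 0, 0.06],
  [0, 0, 0.062],
  [0, 0, 0.062],
], claw=[1, 1, 1, 1], yaw=[0, 0, 0, 0])

```text
t: 14.55
ee_pos: [0.5551, 0.3181, 0.0612]
ee_rot: [0.998, 0.064, 0.004, -0.001]
force: [-0.4, 0.7, -0.5]
grip_width: 0.0004
```

```bash
python3 look.py 8 .044
python3 - <<'E'
from h import *
s,M=st(); plan(M,s,[(.2,.028,.057),(.2,.0215,.057),(.3,.0215,.057),(.4,.0215,.057),(.5,.0215,.057)])
E
```

```text
t 14.55 w [0.5551 0.3181 0.0612] ramp [0.0024 0.1039 0.0612] psi-ramp deg 11.502522211257409 tilt [ 0.0088 -0.0007 -1.    ] F [-0.4128  0.6698 -0.5358] gw 0.0003787849458222593 j [ 0.485   0.4918  1.909  -0.0036  0.7322  1.9313]
top roller_bottle [240.0, 193.8] 0.7 [0.0995 0.008  0.044 ]
top keeper_knob [219.2, 230.1] 0.65 [-0.0065  0.0566  0.063 ]
side roller_bottle [296.0, 192.9] 0.57 [0.095 0.006 0.044]
side keeper_knob [262.6, 177.4] 0.61 [0.0033 0.0442 0.063 ]
t 14.85 w [0.55563125 0.3186676  0.06282372] ramp [0.00295736 0.10446789 0.06282372] psi-ramp deg 11.518342524598742 tilt [ 0.01181697 -0.00185351 -0.99992846] F [-0.13142138 -0.74875653  0.39176992] gw 0.0005413889935622739 j [ 0.48534884  0.48929491  1.9091931  -0.00359869  0.73139009  1.93136545]
0.2 0.028 0.057 [-0.0078, 0.0108, 0.0057] yaw 0.1
0.2 0.0215 0.057 [-0.0078, 0.0173, 0.0057] yaw 0.1
0.3 0.0215 0.057 [-0.0097, 0.023, 0.0057] yaw -5.7
0.4 0.0215 0.057 [-0.011, 0.0289, 0.0056] yaw -11.4
0.5 0.0215 0.057 [-0.0117, 0.0348, 0.0056] yaw -17.1
```

View pics/side8c.png

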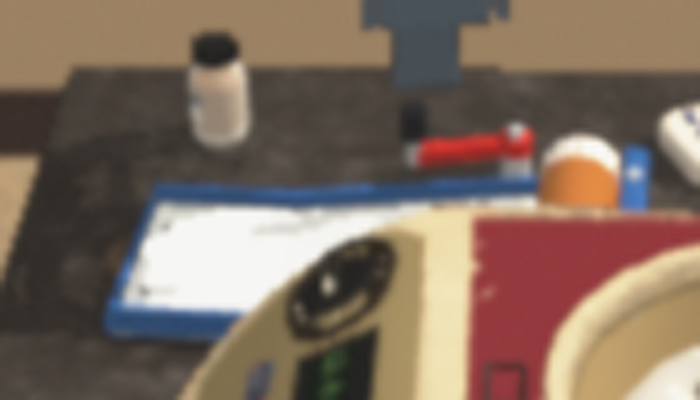

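Emit:
arm_command([
  [-0.008, 0.005, 0.005],
  [-0.008, 0.011, 0.005],
  [-0.008, 0.017, 0.005],
  [-0.01, 0.023, 0.005],
  [-0.011, 0.029, 0.005],
], claw=[1, 1, 1, 1, 1], yaw=[0, 0, 0, -5.7, -11.4])

```text
t: 15.35
ee_pos: [0.5485, 0.2879, 0.0577]
ee_rot: [0.986, 0.164, 0.006, -0.001]
force: [-0.9, 1.0, 0.1]
grip_width: 0.0003
```

```bash
python3 look.py 9 .044
python3 - <<'E'
from h import *
s,M=st(); plan(M,s,[(t,.0215,.058) for t in(.5,.6,.7,.8,.9)])
E
```

```text
t 15.35 w [0.5485 0.2879 0.0577] ramp [-0.0019  0.0732  0.0577] psi-ramp deg 23.1306157915269 tilt [ 0.0119  0.0005 -0.9999] F [-0.9149  0.9828  0.1089] gw 0.0003474996329840465 j [ 0.4465  0.4715  1.953  -0.0029  0.7053  1.6894]
top roller_bottle [243.2, 196.7] 0.93 [ 0.092  -0.0016  0.044 ]
side roller_bottle [298.7, 194.0] 0.54 [0.1022 0.0014 0.044 ]
side keeper_knob [264.4, 175.2] 0.56 [0.0068 0.0559 0.063 ]
t 15.65 w [0.54856294 0.28858975 0.05764861] ramp [-0.00188009  0.07395171  0.05764861] psi-ramp deg 22.789294085624874 tilt [ 1.20101218e-02  4.95916192e-04 -9.99927753e-01] F [0.08073008 0.46729115 0.06138837] gw 0.00045329452847410955 j [ 0.44755176  0.47200606  1.95223155 -0.00303898  0.70549928  1.69650471]
0.5 0.0215 0.058 [-0.0019, 0.0056, -0.0004] yaw -5.9
0.6 0.0215 0.058 [-0.0032, 0.0115, -0.0004] yaw -11.6
0.7 0.0215 0.058 [-0.0039, 0.0175, -0.0004] yaw -17.3
0.8 0.0215 0.058 [-0.0039, 0.0234, -0.0004] yaw -23.0
0.9 0.0215 0.058 [-0.0034, 0.0294, -0.0004] yaw -28.8
```

View pics/side9c.png

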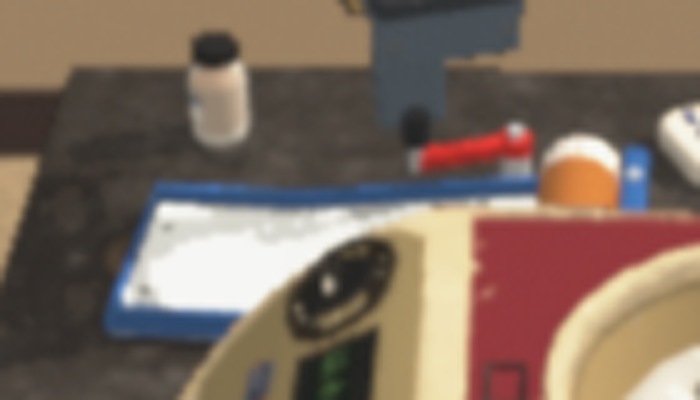

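View pics/top9c.png

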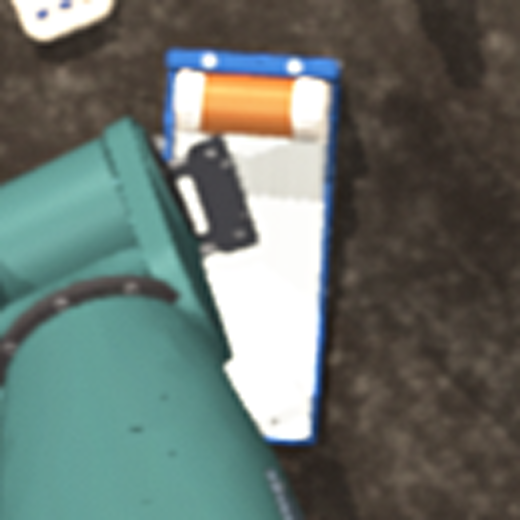

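Contact with the knob is being made, and the keeper has begun turning. I'll carry on round the arc.

Emit:
arm_command([
  [-0.002, 0.006, 0],
  [-0.003, 0.0115, 0],
  [-0.004, 0.0175, 0],
  [-0.004, 0.0235, 0],
  [-0.0035, 0.0295, 0],
], claw=[1, 1, 1, 1, 1], yaw=[-6, -11.5, -17.3, -23, -28.8])

```text
t: 16.15
ee_pos: [0.5548, 0.2596, 0.0577]
ee_rot: [0.915, 0.403, 0.006, 0.001]
force: [-0.9, 1.2, -1.1]
grip_width: 0.0002
```

```bash
python3 look.py 10 .044
python3 - <<'E'
from h import *
s,M=st(); plan(M,s,[(t,.0215,.058) for t in(1.,1.1,1.2,1.3,1.4)])
E
```

```text
t 16.15 w [0.5548 0.2596 0.0577] ramp [0.0064 0.0455 0.0577] psi-ramp deg 51.74166830951505 tilt [ 0.0105  0.0063 -0.9999] F [-0.9105  1.2432 -1.1445] gw 0.00020038261474126598 j [ 0.4002  0.4629  1.9675 -0.002   0.6991  1.1431]
top roller_bottle [241.9, 194.6] 0.64 [0.0976 0.0025 0.044 ]
side roller_bottle [295.6, 193.8] 0.58 [0.0942 0.0016 0.044 ]
side keeper_knob [269.3, 179.4] 0.53 [0.0222 0.0357 0.063 ]
t 16.45 w [0.55460354 0.25981263 0.05764419] ramp [0.00626025 0.04569668 0.05764419] psi-ramp deg 51.437590105667034 tilt [ 0.0103993   0.00619197 -0.99992675] F [0.02416275 0.07129772 0.2912458 ] gw 0.00023446434256848775 j [ 0.40065218  0.46293384  1.96749761 -0.00213138  0.69913685  1.14894851]
1.0 0.0215 0.058 [-0.002, 0.0059, -0.0003] yaw -5.9
1.1 0.0215 0.058 [-0.0032, 0.0118, -0.0003] yaw -11.6
1.2 0.0215 0.058 [-0.0039, 0.0177, -0.0003] yaw -17.3
1.3 0.0215 0.058 [-0.004, 0.0237, -0.0003] yaw -23.0
1.4 0.0215 0.058 [-0.0035, 0.0297, -0.0002] yaw -28.8
```

View pics/side10c.png

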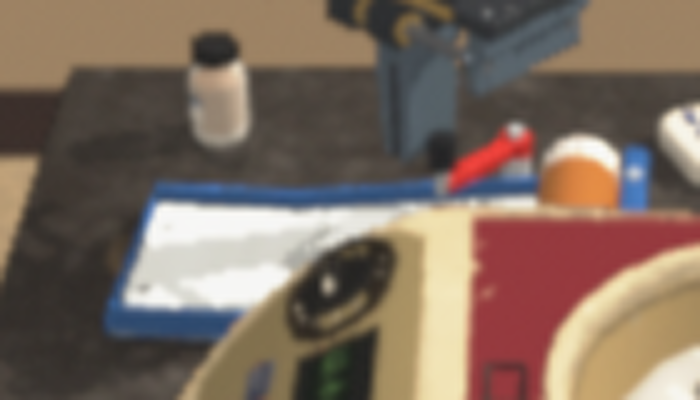

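View pics/top10c.png

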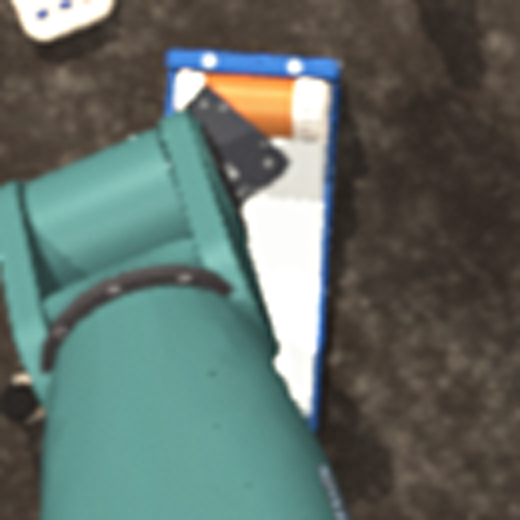

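Working as planned: the keeper is about half way round.

Emit:
arm_command([
  [-0.002, 0.006, 0],
  [-0.003, 0.012, 0],
  [-0.004, 0.0177, 0],
  [-0.004, 0.0237, 0],
  [-0.0035, 0.0297, 0],
], claw=[1, 1, 1, 1, 1], yaw=[-6, -11.6, -17.3, -23, -28.8])

```text
t: 16.95
ee_pos: [0.574, 0.2372, 0.0577]
ee_rot: [0.787, 0.617, 0.006, 0.002]
force: [-0.2, 1.0, -0.1]
grip_width: 0.0004
```

```bash
python3 look.py 11 .044
python3 - <<'E'
from h import *
s,M=st(); plan(M,s,[(t,.0215,.058) for t in(1.45,1.5,1.54,1.57,1.6)])
E
```

```text
t 16.95 w [0.574  0.2372 0.0577] ramp [0.0272 0.0246 0.0577] psi-ramp deg 80.36736670231704 tilt [ 0.006   0.0102 -0.9999] F [-0.1842  0.9942 -0.1026] gw 0.0003655865583339629 j [ 0.3547  0.4733  1.9498 -0.0011  0.7066  0.5973]
top roller_bottle [241.7, 196.5] 0.5 [0.0922 0.0026 0.044 ]
top keeper_knob [282.5, 152.1] 0.22 [ 0.2229 -0.1037  0.063 ]
side roller_bottle [296.9, 193.7] 0.69 [0.0975 0.0024 0.044 ]
side keeper_knob [222.1, 175.2] 0.49 [-0.1059  0.0456  0.063 ]
t 17.25 w [0.57373302 0.23729785 0.05774689] ramp [0.02699353 0.02464951 0.05774689] psi-ramp deg 80.08732538917037 tilt [ 0.00605902  0.01028278 -0.99992877] F [ 0.23476497 -0.08083375  0.80736073] gw -4.3997170521826415e-06 j [ 3.54998582e-01  4.73070650e-01  1.95016861e+00 -1.27073647e-03
  7.06446916e-01  6.02600250e-01]
1.45 0.0215 0.058 [-0.0011, 0.0032, -0.0002] yaw -3.0
1.5 0.0215 0.058 [-0.002, 0.006, -0.0002] yaw -5.9
1.54 0.0215 0.058 [-0.0026, 0.0084, -0.0002] yaw -8.1
1.57 0.0215 0.058 [-0.0029, 0.0101, -0.0002] yaw -9.9
1.6 0.0215 0.058 [-0.0033, 0.0119, -0.0002] yaw -11.6
```

View pics/side11c.png

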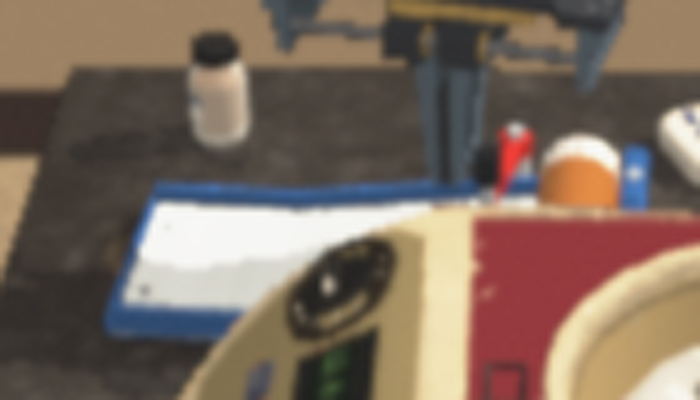

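Emit:
arm_command([
  [-0.001, 0.003, 0],
  [-0.002, 0.006, 0],
  [-0.0025, 0.0085, 0],
  [-0.003, 0.0105, 0],
  [-0.003, 0.011, 0],
], claw=[1, 1, 1, 1, 1], yaw=[-3, -6, -8, -10, -10])

```text
t: 17.75
ee_pos: [0.5835, 0.2319, 0.0578]
ee_rot: [0.732, 0.681, 0.005, 0.003]
force: [-0.9, -0.1, -0.4]
grip_width: 0.0005
```

```bash
python3 look.py 12 .044
```

```text
t 17.75 w [0.5835 0.2319 0.0578] ramp [0.0372 0.02   0.0578] psi-ramp deg 90.02444073821594 tilt [ 0.0042  0.011  -0.9999] F [-0.8693 -0.1321 -0.3524] gw 0.0005303185314036411 j [ 0.3414  0.4816  1.9356 -0.001   0.7126  0.4153]
top roller_bottle [241.1, 196.0] 0.57 [0.0935 0.0044 0.044 ]
side roller_bottle [295.2, 194.1] 0.44 [0.0932 0.0001 0.044 ]
side keeper_knob [281.2, 181.3] 0.5 [0.0543 0.029  0.063 ]
```

View pics/side12c.png

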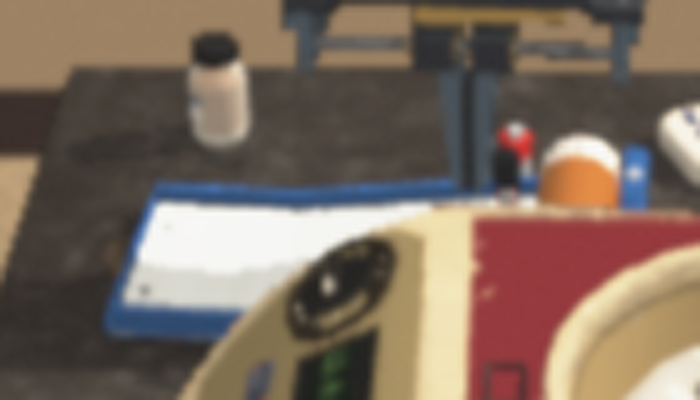

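Emit:
arm_command([
  [0, 0.001, 0],
  [0, 0.002, 0],
  [0, 0.002, 0],
], claw=[1, 1, 1], yaw=[0, 0, 0])

```text
t: 18.35
ee_pos: [0.5857, 0.2316, 0.0579]
ee_rot: [0.732, 0.681, 0.005, 0.003]
force: [-0.8, -0.0, -0.1]
grip_width: 0.0001
```

Emit:
arm_command([
  [0, -0.01, 0],
  [0, -0.03, 0],
  [0, -0.05, -0.04],
  [0, -0.09, -0.08],
  [0, -0.13, -0.12],
], claw=[1, 1, 1, 1, 1], yaw=[0, 0, 0, 0, 0])

```text
t: 18.85
ee_pos: [0.4622, 0.2398, 0.1679]
ee_rot: [0.733, 0.681, 0.005, 0.003]
force: [-0.1, 1.1, 1.6]
grip_width: 0.0005
```

```bash
python3 look.py 13 .044
```

```text
t 18.85 w [0.4622 0.2398 0.1679] ramp [-0.0844  0.019   0.1679] psi-ramp deg 90.00190805480067 tilt [ 0.0039  0.0107 -0.9999] F [-0.1477  1.1326  1.5701] gw 0.0005412831748635301 j [ 0.4348  0.1578  2.1238 -0.0023  0.8488  0.5099]
top roller_bottle [242.8, 197.0] 0.87 [ 0.091  -0.0006  0.044 ]
top keeper_knob [236.3, 208.3] 0.63 [0.0572 0.0137 0.063 ]
side roller_bottle [294.0, 192.5] 0.44 [0.0897 0.0074 0.044 ]
side keeper_knob [282.6, 181.2] 0.46 [0.0579 0.0298 0.063 ]
```

View pics/side13c.png

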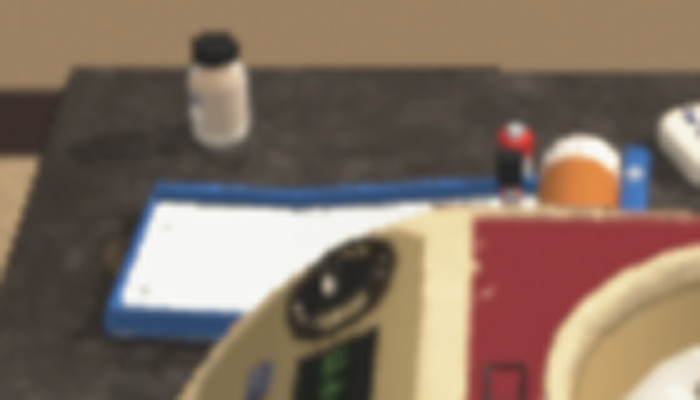

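View pics/top13c.png

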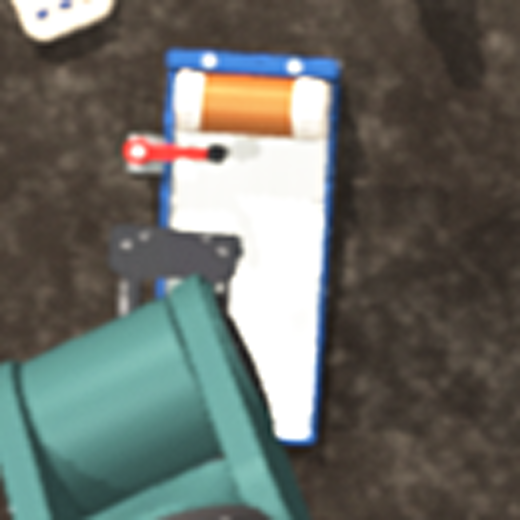

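```bash
python3 -c "
from h import *
print(close_job())"
```

```text
the job is handed in; nothing more can be done
None
```

I pushed the amber bottle up the ramp with two fingers behind it, at about 30–50 mm/s, until it reached the blue stop. The push force rose to about 6 N there. I then shut the fingers and pushed the black knob round until the red keeper lay across the ramp. I backed clear and handed the job in at about 19 s of the 54 s allowed; no verdict was reported.

**Bottle:** in the last pictures it lies across the seat against the stop. The networks put its centre at x ≈ 0.090–0.091 m in the ramp's frame; earlier readings after seating ranged from 0.092 to 0.102 m. That scatter comes from the networks, since the top pictures show no visible movement of the bottle. The lowest reading is close to the 0.087 m limit.

**Keeper:** I judge it at about 1.57–1.59 rad from the top picture. The networks put the knob at about (0.057–0.058, 0.014–0.030) m, against an expected (0.058, 0.020) m. The two cameras disagree by about 16 mm across the ramp, which hardly affects the angle.

**Failed or wrong readings:** during the work the networks sometimes missed the knob or reported it in the wrong place; I checked those against the pictures and ignored them.

**Bystanders:** the arm passed above all of them. The vial and the part of the timer in view look unmoved; I did not measure the others again at the end.

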